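# Stand the tipped oil bottle and close up the row

## Robot

A 7-joint arm with a two-finger parallel gripper is mounted at the origin on the work surface. World frame = base frame: x ahead of the robot, y to its left, z up, the work surface at z = 0. Lengths are in m, angles in rad, forces in N, time in s.
With the tool pointing down it reaches from about 0.4 to 0.85 m from the base axis. Payload 4.5 kg.
Tool frame: the origin (TCP) lies midway between the tips of the shut fingers; the grasp point (between the pads) lies 19 mm behind it; z points along the fingers, y is the line along which they close (so a half turn about z gives the same grasp; the last joint's range is limited). The gripper opens to 88 mm and grips with 3 to 60 N. Pads are 18 mm wide; open, the fingers measure 123 mm over their backs; the gripper's body (75 mm by 187 mm) begins 45 mm behind the grasp point.
Start: joints at [1.286, 0.689, -0.195, 1.565, 0.157, 0.902, -0.215], TCP at [0.196, -0.594, 0.239] pointing down, gripper open.
Joint ranges: [-3.01, 3.01], [-0.46, 2.08], [-1.47, 1.51], [0.13, 2.56], [-1, 4.14], [0.04, 2.09], [-2.66, 2.66]. Speed limits (rad/s): [2.57, 2.57, 3.14, 3.14, 3.14, 3.14, 3.14].

## Interface

Orientations are given as a unit quaternion [x, y, z, w].
In Python, from plant import r gives the robot as it stands.
- The arm moves only by the tool move_arm, never from a script. Its argument "targets" is a list that holds one entry, the list of rows, each a list of 7 numbers: the opening, from 0 (shut) to 1 (fully open), then the shift along the tool's x, y, z in mm, then the turn, a rotation vector about the tool's x, y, z in degrees. In form: [[[claw, dx, dy, dz, ax, ay, az], ...]]. A call has 1 to 10 rows; each row is the pose to reach, as a shift and turn from the pose commanded when the call began, along the tool's axes at that moment; what a row does not reach only later rows make up. A row lasts 1/8 s, in which the tool goes at most 62.5 mm and 10.7 degrees, less where a joint would pass 70% of its speed; a pose out of reach is approached as far as the arm can. A call with a gripper value outside its range is refused whole. The fingers move at their own pace and stop on an object; "newtons" is the grip in N (left out, the last holds). Time passes only in rows, so rows that repeat a pose let the fingers close. It gives the time, the measured TCP pose, the force, the opening and the grip force at its end, in the units of the state.
- r.get_state(): the state, without advancing time (a new reading comes with each control period).
- r.snapshot(name): name is "side" or "top"; returns the picture (420x560x3 uint8, red, green, blue); there is no depth.
- r.camera_info(name): a dict with "fx", "fy", "cx", "cy" (pixels), "R" (3x3) and "t" (3): a world point X has camera coordinates R X + t. Camera axes: x right, y down, z forward; pixel columns grow to the right and rows downward; lengths in m; the calibration is good to about 2 mm. A picture is of the moment at which its call begins. camera_info takes no time and is no camera call.
- r.finish_job(): hands the job in; it is judged then, once.
The state is a dict: "clock": time; "q": joint angles; "qd": joint speeds; "joint_torque": joint torques, N m; "tool_pos": TCP position; "eef_rot": TCP orientation; "contact_force": force on the tool from outside, world axes, zero at the start; "moment": the same for the moment, N m; "opening": opening from 0.0 (shut) to 1.0 (fully open); "finger_force": force on a finger pad.
Only numpy, scipy, OpenCV 4.12 (cv2) and the standard library are available. Lean on these libraries where they do the work, as an engineer would, in place of code of your own. Each camera call takes 0.05 s, during which the arm holds its last target. There are 200 camera calls.

## Task

The green oil bottle has fallen over in the steel bottle lane. Stand it upright on its base in the lane again, between the dark vinegar bottle and the mustard jar, then push the row together along the lane until the vinegar bottle meets the red end stop and all three stand upright, touching one another, with no gaps. Do not knock over the vinegar bottle or the jar, and leave the other things on the counter where they are.

Things in the scene. Friction and masses are not known exactly. Their poses are not given: they have to be found in the camera images.
- tray: Fixed steel lane 74 mm wide (x), 470 mm long (y). Origin: centre of its underside, on the counter; y runs along it to the end stop. Things stand on two black runners, tops 7 mm above the counter; side lips 15 mm high from the counter, 5 mm thick, 64 mm apart inside. At +y a red stop plate 60 mm high, inner face at y = +230 mm; the -y end is open.
- oil: Olive-green bottle, white label, green cap, rigid, about 0.4 kg, 170 mm tall: body 58 mm in diameter up to 105 mm, cone to 130, neck 26 in diameter to 148, cap 30 in diameter to 170. Starts lying along the lane between the runners (its axis 33 mm above the counter), cap pointing away from the stop, towards the jar. Origin: centre of its base; z axis from base to cap.
- vinegar: Dark brown vinegar bottle with black cap, the same shape and size as the oil bottle, about 0.4 kg, standing in the lane between the end stop and the oil bottle, at first some way from the stop. Origin: centre of its base; z up to the cap.
- jar: Low mustard-yellow jar with white lid, 58 mm in diameter, 75 mm tall (lid 54 mm in diameter from 55 mm up), about 0.3 kg, standing in the lane beyond the oil bottle's cap, on the open-end side. Origin: centre of its base; z up.
- can: Bystander: red food can, 66 mm in diameter, 80 mm tall, on the counter beyond the lane. Origin: centre of its base.
- cup: Bystander: open metal cup, 72 mm in diameter, 70 mm tall, on the counter beyond the lane. Origin: centre of its base.
- bowl: Bystander: steel bowl, 200 mm in diameter, 85 mm tall, on the counter at the left. Origin: centre of its base.
- squeeze: Bystander: yellow squeeze bottle, 56 mm in diameter, 150 mm tall, on the counter at the left. Origin: centre of its base.

How it is judged:
By the outcome, as a careful person would: the job done as asked, in the order asked, and still so for the second after the job is handed in, with the robot touching nothing.
It also fails if it takes over 64 s, if anything falls off the work surface, if the arm or the gripper's body presses on something with over 40 N, if the wrist force passes 120 N, or if a joint passes its speed limit or range.

## Working session

There is one attempt and no reset: what is moved stays moved. The work goes in short steps, Python scripts to look and compute and a tool call to move; the robot and the scene stay as the last step left them, time stands still between calls to the robot, and variables do not carry over. Pictures are saved under pics/ and viewed, at most 10 in all, crops included, and the job is handed in when it is done.

Besides the shell and the picture viewer there is one more tool, called after "Call:" in YAML: its name, and indented under it one key for each argument. move_arm: Moves the arm, as the interface text tells. Its arguments: {"type":"object","properties":{"targets":{"type":"array","items":{"type":"array","items":{"type":"array","items":{"type":"number"}}}},"newtons":{"type":"number"}},"required":["targets"]}

```bash
mkdir -p pics; ls; python3 - <<'E'
from plant import r
import cv2,numpy as np
for n in("side","top"):
    cv2.imwrite(f"pics/{n}0.png",r.snapshot(n)[:,:,::-1]); c=r.camera_info(n)
    print(n,c["fx"],c["cx"],c["cy"],np.round(c["R"],3).tolist(),np.round(c["t"],3), np.round(-np.array(c["R"]).T@c["t"],3))
s=r.get_state();print(s)
E
```

```text
pics
side 424.33267976957364 279.34330849785374 210.52956576067228 [[-0.729, -0.684, -0.014], [-0.521, 0.569, -0.636], [0.443, -0.457, -0.771]] [0.529 0.229 1.056] [0.038 0.714 0.968]
top 520.0929644161183 273.74925768154486 216.74945853709934 [[-0.006, -1.0, -0.005], [-0.997, 0.006, -0.074], [0.074, 0.005, -0.997]] [0.199 0.586 1.161] [0.5   0.189 1.202]
{'clock': 0.1, 'q': array([ 1.28578438,  0.68987941, -0.19449701,  1.56623955,  0.15731889,
        0.90247861, -0.21510574]), 'qd': array([-1.40990392e-05, -2.67525565e-03, -4.49268828e-04, -2.78908575e-03,
       -5.78656297e-04,  1.21368594e-03,  1.56258957e-04]), 'joint_torque': array([-2.68670534e-03, -5.28498530e+01, -1.27144866e+00, -1.53837132e+01,
       -5.25792665e-02,  2.04110125e-03,  4.82546841e-05]), 'tool_pos': array([ 0.19566692, -0.59299299,  0.23800269]), 'eef_rot': array([ 9.87316313e-01,  1.58763491e-01, -1.99827096e-04, -7.81954250e-04]), 'contact_force': array([ 0.56588316, -0.8327909 ,  0.02708984]), 'moment': array([-0.03853349,  0.04914124, -0.01650999]), 'finger_force': 0.0, 'opening': 1.000041515333192}
```

View pics/side0.png

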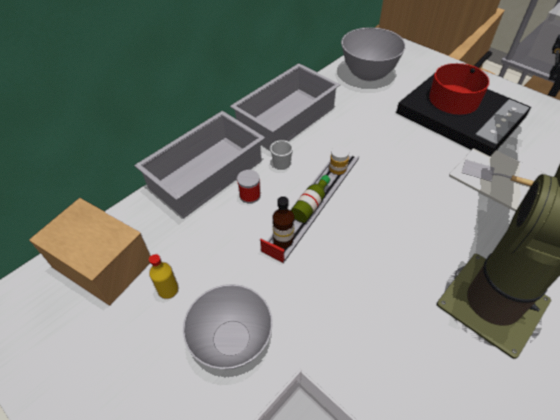

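View pics/top0.png

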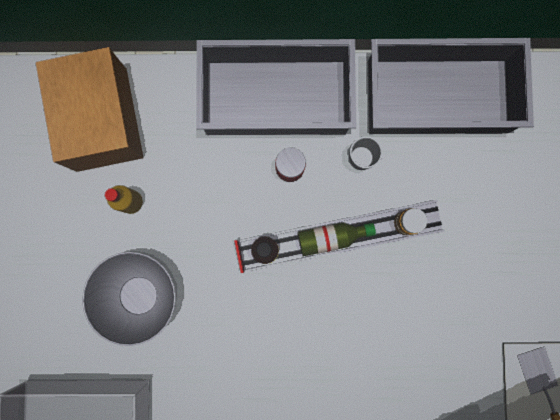

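The side view shows the vinegar bottle at about (283,225), the oil bottle lying at (310,200), the jar at (340,160) and the stop at (272,249). In the top view the lane runs from the stop at (240,255) to the open end at (438,216). The vinegar cap is at (265,249), the oil label at (325,239), the oil cap at (370,230) and the jar lid at (413,221).

```bash
cat > h.py <<'E'
from plant import r
import cv2,numpy as np
from scipy.spatial.transform import Rotation as Ro
def ray(n,uv,z):
    c=r.camera_info(n);R=np.array(c["R"]);o=-R.T@np.array(c["t"])
    d=R.T@np.array([(uv[0]-c["cx"])/c["fx"],(uv[1]-c["cy"])/c["fy"],1]);return o+d*(z-o[2])/d[2]
def proj(n,X):
    c=r.camera_info(n);p=np.array(c["R"])@X+c["t"];return np.array([c["fx"]*p[0]/p[2]+c["cx"],c["fy"]*p[1]/p[2]+c["cy"]])
def hsv(n):
    im=np.ascontiguousarray(r.snapshot(n)[:,:,::-1]);return im,cv2.cvtColor(im,cv2.COLOR_BGR2HSV)
def blob(m,box):
    x0,y0,x1,y1=box;k=np.zeros_like(m);k[y0:y1,x0:x1]=m[y0:y1,x0:x1]
    n,l,s,c=cv2.connectedComponentsWithStats(k);i=1+np.argmax(s[1:,4]);return s[i],c[i],cv2.findContours((l==i).astype(np.uint8),0,2)[0][0]
E
python3 - <<'E'
from h import *
im,h=hsv("top")
def show(nm,lo,hi,box,z):
    s,c,ct=blob(cv2.inRange(h,lo,hi),box);(rc)=cv2.minAreaRect(ct)
    print(nm,s,c.round(1),[np.round(v,1) for v in rc],"->",ray("top",rc[0],z).round(4));return rc
rc=show("stop",(0,120,60),(10,255,255),(220,220,260,290),.06)
a=show("oilgreen",(25,90,20),(60,255,255),(280,200,365,270),.033)
b=show("oilcap",(60,120,20),(90,255,255),(350,200,390,260),.033)
j=show("jarlid",(0,0,170),(180,60,255),(395,200,432,240),.082)
v=show("vin",(0,0,0),(180,255,60),(245,225,290,275),.177)
cv2.imwrite("pics/crop1.png",cv2.resize(im[190:285,225:450],None,fx=3.5,fy=3.5,interpolation=2))
im2,_=hsv("side")
cv2.imwrite("pics/crop2.png",cv2.resize(im2[135:265,245:370],None,fx=4.5,fy=4.5,interpolation=2))
E
```

```text
stop [235 240   8  33  73] [238.7 256.8] [array([238.6, 256. ]), array([32.8,  2.7]), np.float64(78.7)] -> [0.4987 0.2725 0.06  ]
oilgreen [335 225  30  23 420] [348.1 234.2] [array([349.5, 236. ]), array([22., 29.]), np.float64(90.0)] -> [0.542  0.0251 0.033 ]
oilcap [365 224  10  12  97] [369.7 229.3] [array([369.8, 229.4]), array([11.3,  8.7]), np.float64(80.5)] -> [ 0.5565 -0.0208  0.033 ]
jarlid [403 206  29  27 454] [415.1 220.1] [array([416.6, 220.8]), array([24.9, 26.6]), np.float64(68.2)] -> [ 0.5723 -0.113   0.082 ]
vin [245 237  45  28 575] [264.5 249.3] [array([266.8, 249.3]), array([25.6, 46.1]), np.float64(85.0)] -> [0.5117 0.2083 0.177 ]
```

View pics/crop1.png

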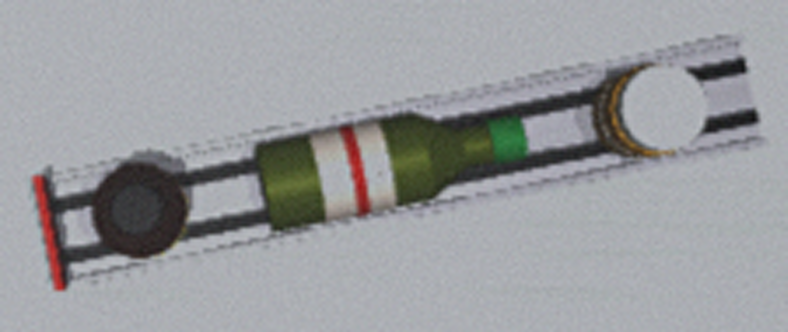

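The crop shows the vinegar cap at (263,249), the oil base edge at (301,243), the oil cap end at (375,229), the jar lid centre at (414,221), and the stop top running from (236,241) to (242,273) in full-image pixels. The gap between the oil cap and the jar is about 25 px.

```bash
python3 - <<'E'
from h import *
f=lambda x,y,z:ray("top",(225+x/3.5,190+y/3.5),z)
V=f(134,208,.177);J=f(662,110,.082);B=f(265,187,.033);C=f(526,138,.033);S1=f(44,176,.06);S2=f(65,289,.06)
E1=f(741,38,.015);E2=f(762,141,.015)
E=(E1+E2)/2;S=(S1+S2)/2
for n in"V J B C S E".split():print(n,eval(n).round(4))
print("len oil",np.linalg.norm(B-C),"stop w",np.linalg.norm(S1-S2),"lane end w",np.linalg.norm(E1-E2),"lane",np.linalg.norm((S-E)[:2]))
for a,b in((V,J),(B,C),(S,E),(V,E)):
    d=(a-b)[:2];print(np.degrees(np.arctan2(d[1],d[0])))
for n,X in(("V",V),("C",C),("B",B),("J",J)): print(n,proj("side",X))
E
```

```text
V [0.5114 0.2153 0.177 ]
J [ 0.5709 -0.1077  0.082 ]
B [0.526  0.1349 0.033 ]
C [ 0.5565 -0.033   0.033 ]
S [0.4978 0.2681 0.06  ]
E [ 0.5882 -0.1842  0.015 ]
len oil 0.1706361709020505 stop w 0.07180191012015244 lane end w 0.06854200167454873 lane 0.4612741628128176
100.42814108056322
100.28915826105839
101.31060061985481
100.88589545244264
V [281.99961113 199.48164385]
C [327.12700082 177.55461091]
B [298.03225848 214.39351761]
J [340.10024415 151.03264516]
```

View pics/crop2.png

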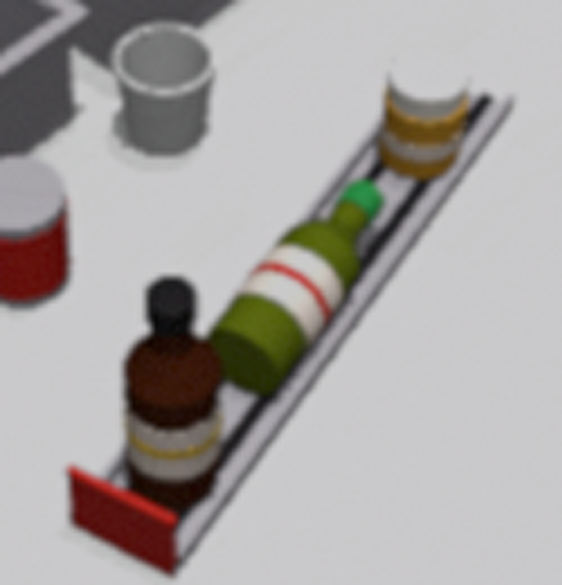

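The second crop shows the oil lying flat with its cap clear of the jar, and the vinegar bottle standing about 2–3 cm from the stop. The measured sizes check out (oil 171 mm long, stop 72 mm wide) and all axes lie on one line at about 100.5°. My plan is to grip the cap lightly across the lane, lift so the bottle swings to hang, set it down, then push the jar.

```bash
cat >> h.py <<'E'
A=np.radians(100.4);u=np.array([np.cos(A),np.sin(A),0]);v=np.array([np.sin(A),-np.cos(A),0]);B0=np.array([.526,.1349,0])
def P(s,z,l=0): return B0+s*u+l*v+[0,0,z]     # lane point
Rg=np.column_stack([u,v,np.cross(u,v)])
def to(p,R=Rg,q=None):
    s=r.get_state();T=Ro.from_quat(s["eef_rot"]).as_matrix()
    print("shift mm",(1e3*T.T@(p-s["tool_pos"])).round(1),"turn",np.degrees(Ro.from_matrix(T.T@R).as_rotvec()).round(1))
def where():
    s=r.get_state();d=s["tool_pos"]-B0;print("t",s["clock"],"s,l,z",(1e3*np.array([d@u,d@v,d[2]])).round(1),"F(u,v,z)",(s["contact_force"]@np.column_stack([u,v,[0,0,1]])).round(1),"open",round(s["opening"],3),"ff",s["finger_force"])
E
python3 - <<'E'
from h import *
print(Rg.round(2));to(P(-.16,.15));print("pot",ray("side",(460,80),.1),ray("side",(410,105),.02));where()
E
```

```text
[[-0.18  0.98  0.  ]
 [ 0.98  0.18  0.  ]
 [ 0.    0.   -1.  ]]
shift mm [ 519.9 -429.2   88.6] turn [ -0.1  -0.  -82.1]
pot [ 0.47474688 -0.66361266  0.1       ] [ 0.57212623 -0.52799018  0.02      ]
t 0.2 s,l,z [-656.5 -456.2  238.2] F(u,v,z) [ 0.8  0.  -0.1] open 0.998 ff 0.0
```

Call:
move_arm:
  targets:
    - [[1, 26, -21, -10, 0, 0, -4], [1, 60, -50, -15, 0, 0, -9], [1, 104, -86, -15, 0, 0, -17], [1, 150, -124, -15, 0, 0, -25], [1, 195, -160, -15, 0, 0, -33], [1, 240, -198, -15, 0, 0, -41], [1, 285, -235, -15, 0, 0, -49], [1, 325, -270, -15, 0, 0, -57], [1, 360, -300, -15, 0, 0, -63], [1, 390, -322, -15, 0, 0, -68]]

```text
clock: 1.45
tool_pos: [0.4661, -0.1635, 0.2538]
eef_rot: [0.728, 0.685, 0.0, 0.0]
contact_force: [0.5, -0.4, -0.7]
opening: 0.997
finger_force: 0.0
```

```bash
python3 - <<'E'
from h import *
where();to(P(-.16,.15))
E
```

```text
t 1.45 s,l,z [-282.7 -112.8  253.8] F(u,v,z) [-0.5  0.4 -0.7] open 0.997 ff 0.0
shift mm [146.1  80.1 103.9] turn [  0.   -0.  -13.9]
```

Call:
move_arm:
  targets:
    - [[0.6, 20, 11, 10, 0, 0, -2], [0.6, 50, 28, 25, 0, 0, -5], [0.6, 80, 45, 45, 0, 0, -8], [0.6, 110, 60, 65, 0, 0, -11], [0.6, 130, 72, 80, 0, 0, -13], [0.6, 145, 80, 90, 0, 0, -14], [0.6, 145, 80, 90, 0, 0, -14], [0.6, 145, 80, 90, 0, 0, -14]]

```text
clock: 2.45
tool_pos: [0.5543, -0.0273, 0.1641]
eef_rot: [0.642, 0.767, -0.0, 0.0]
contact_force: [0.8, -0.4, -0.3]
opening: 0.603
finger_force: 0.0
```

```bash
python3 - <<'E'
from h import *
where();to(P(-.16,.02))
E
```

```text
t 2.45 s,l,z [-164.6   -1.4  164.1] F(u,v,z) [-0.5  0.7 -0.3] open 0.603 ff 0.0
shift mm [  4.8   1.5 144. ] turn [-0.   0.1 -0.2]
```

Call:
move_arm:
  targets:
    - [[0.6, 3, 1, 25, 0, 0, 0], [0.6, 5, 1.5, 55, 0, 0, 0], [0.6, 5, 1.5, 90, 0, 0, 0], [0.6, 5, 1.5, 115, 0, 0, 0], [0.6, 5, 1.5, 132, 0, 0, 0], [0.6, 5, 1.5, 141, 0, 0, 0], [0.6, 5, 1.5, 143, 0, 0, 0], [0.6, 5, 1.5, 143, 0, 0, 0]]

```text
clock: 3.45
tool_pos: [0.5557, -0.0209, 0.0213]
eef_rot: [0.641, 0.767, 0.0, 0.0]
contact_force: [0.8, -0.5, -0.0]
opening: 0.603
finger_force: 0.0
```

```bash
python3 - <<'E'
from h import *
where()
im,_=hsv("side");im2,_=hsv("top")
a=cv2.resize(im[100:280,200:400],(600,540),interpolation=2)
cv2.imwrite("pics/g1.png",a)
E
```

```text
t 3.45 s,l,z [-158.6    1.    21.3] F(u,v,z) [-0.7  0.7 -0. ] open 0.603 ff 0.0
```

View pics/g1.png

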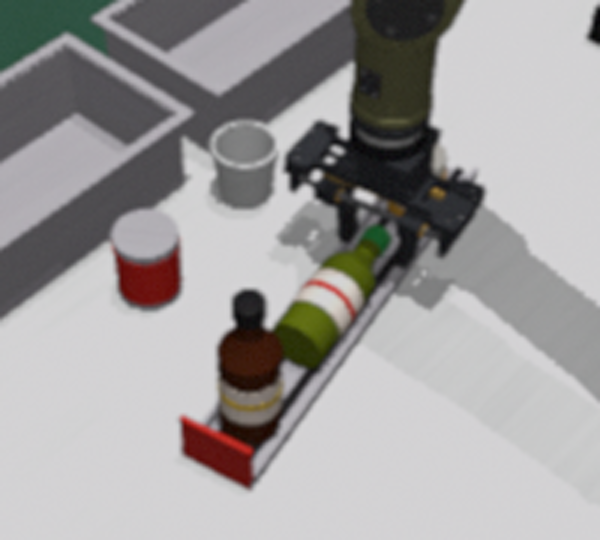

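The fingers straddle the green cap at crop pixel (378,238), centred, with no contact force. Closing lightly.

Call:
move_arm:
  targets:
    - [[0.2, 0, 0, 0, 0, 0, 0], [0.2, 0, 0, 0, 0, 0, 0], [0.2, 0, 0, 0, 0, 0, 0], [0.2, 0, 0, 0, 0, 0, 0], [0.2, 0, 0, 0, 0, 0, 0], [0.2, 0, 0, 0, 0, 0, 0], [0.2, 0, 0, -2, 0, 0, 0], [0.2, 2, 0, -5, 0, 0, 0], [0.2, 4, 0, -10, 0, 0, 0], [0.2, 6, 0, -15, 0, 0, 0]]
  newtons: 12

```text
clock: 4.8
tool_pos: [0.5535, -0.0151, 0.0359]
eef_rot: [0.641, 0.768, -0.001, -0.0]
contact_force: [-0.9, -1.5, -0.3]
opening: 0.335
finger_force: 12.0
```

```bash
python3 - <<'E'
from h import *
where()
E
```

```text
t 4.8 s,l,z [-152.6   -0.    35.9] F(u,v,z) [-1.3 -1.2 -0.3] open 0.335 ff 12.000617533922195
```

Call:
move_arm:
  targets:
    - [[0.2, 4, 0, -8, 0, 0, 0], [0.2, 8, 0, -16, 0, 0, 0], [0.2, 12, 0, -24, 0, 0, 0], [0.2, 17, 0, -32, 0, 0, 0], [0.2, 22, 0, -40, 0, 0, 0], [0.2, 27, 0, -48, 0, 0, 0], [0.2, 32, 0, -56, 0, 0, 0], [0.2, 38, 0, -64, 0, 0, 0], [0.2, 44, 0, -72, 0, 0, 0], [0.2, 50, 0, -80, 0, 0, 0]]

```text
clock: 6.05
tool_pos: [0.545, 0.035, 0.1162]
eef_rot: [0.641, 0.768, 0.0, -0.0]
contact_force: [-0.4, 0.9, -1.9]
opening: 0.338
finger_force: 12.0
```

```bash
python3 - <<'E'
from h import *
where()
im,_=hsv("side")
cv2.imwrite("pics/g2.png",cv2.resize(im[100:280,200:400],(600,540),interpolation=2))
E
```

```text
t 6.05 s,l,z [-101.6    0.6  116.2] F(u,v,z) [ 1.  -0.2 -1.9] open 0.338 ff 12.004865719936788
```

View pics/g2.png

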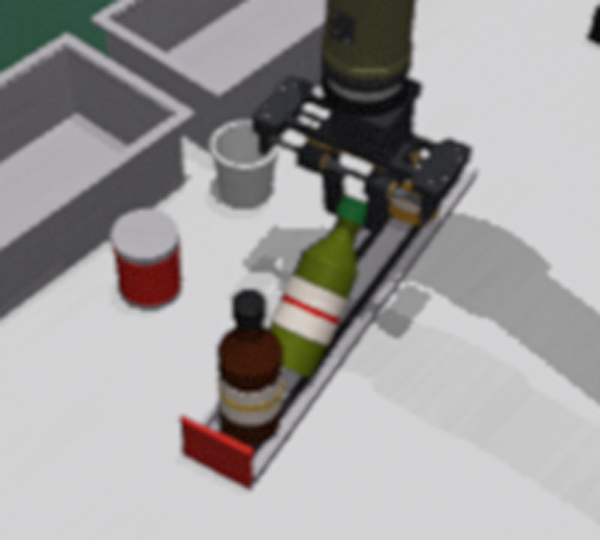

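The bottle is pivoting in the pads, now at about 50°, cap at crop (352,210) and base at (300,355), clear of the vinegar bottle. Continuing up.

Call:
move_arm:
  targets:
    - [[0.2, 2, 0, -7, 0, 0, 0], [0.2, 4, 0, -14, 0, 0, 0], [0.2, 6, 0, -21, 0, 0, 0], [0.2, 8, 0, -28, 0, 0, 0], [0.2, 10, 0, -35, 0, 0, 0], [0.2, 12, 0, -42, 0, 0, 0], [0.2, 13, 0, -49, 0, 0, 0], [0.2, 14, 0, -56, 0, 0, 0], [0.2, 15, 0, -60, 0, 0, 0], [0.2, 15, 0, -60, 0, 0, 0]]

```text
clock: 7.35
tool_pos: [0.5427, 0.0493, 0.176]
eef_rot: [0.641, 0.768, 0.0, 0.0]
contact_force: [-0.3, 0.1, -4.8]
opening: 0.335
finger_force: 12.0
```

```bash
python3 - <<'E'
from h import *
where()
im,_=hsv("side")
cv2.imwrite("pics/g3.png",cv2.resize(im[100:280,200:400],(600,540),interpolation=2))
E
```

```text
t 7.35 s,l,z [-87.2   1.  176. ] F(u,v,z) [ 0.2 -0.3 -4.8] open 0.335 ff 11.999999941326678
```

View pics/g3.png

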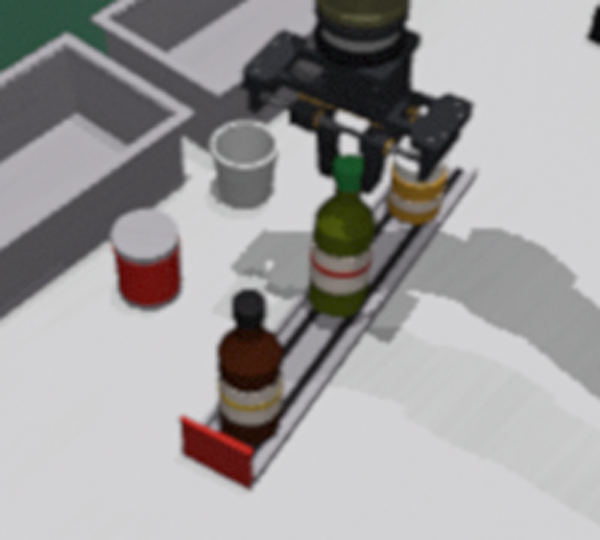

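The bottle hangs nearly upright with its weight fully on the wrist (4.8 N down): cap at crop (348,170), base near (338,305), leaning a few degrees. I'll lower it until the runners carry it.

Call:
move_arm:
  targets:
    - [[0.2, 0, 0, 3, 0, 0, 0], [0.2, 0, 0, 6, 0, 0, 0], [0.2, 0, 0, 9, 0, 0, 0], [0.2, 0, 0, 12, 0, 0, 0], [0.2, 0, 0, 14, 0, 0, 0], [0.2, 0, 0, 16, 0, 0, 0], [0.2, 0, 0, 17, 0, 0, 0], [0.2, 0, 0, 18, 0, 0, 0]]

```text
clock: 8.4
tool_pos: [0.5427, 0.0491, 0.1578]
eef_rot: [0.641, 0.768, 0.0, 0.0]
contact_force: [0.3, 0.2, 1.7]
opening: 0.335
finger_force: 12.0
```

Call:
move_arm:
  targets:
    - [[0.2, 0, 0, 1, 0, 0, 0], [0.2, 0, 0, 2, 0, 0, 0], [0.2, 0, 0, 2, 0, 0, 0]]
  newtons: 5

```text
clock: 8.78
tool_pos: [0.5436, 0.05, 0.157]
eef_rot: [0.641, 0.768, 0.001, 0.001]
contact_force: [-1.4, 0.6, 5.7]
opening: 0.338
finger_force: 5.0
```

```bash
python3 - <<'E'
from h import *
where()
im,h=hsv("side")
for s in(-.087,):print("expect",[proj("side",P(s,z)).round(1) for z in(.007,.094,.166)])
s,c,_=blob(cv2.inRange(h,(60,120,30),(90,255,255)),(290,130,340,190));print("cap",s,c)
m=cv2.inRange(h,(25,90,20),(58,255,255))
ys,xs=np.nonzero(m[150:215,290:335]);
for y in range(160,212,6):
    x=np.nonzero(m[y,290:335])[0]; print(y,x.min()+290 if len(x) else 0,x.max()+290 if len(x) else 0,end="; ")
E
```

```text
t 8.775 s,l,z [-86.7   1.9 157. ] F(u,v,z) [ 0.9 -1.3  5.7] open 0.338 ff 5.000416410039179
expect [array([312.9, 200.7]), array([314.4, 180.6]), array([315.7, 162.2])]
cap [310 157  11  12 102] [315.1372549  162.12745098]
160 0 0; 166 0 0; 172 308 320; 178 305 324; 184 305 322; 190 0 0; 196 0 0; 202 303 319; 208 309 316;
```

Supported, and within about 2 px of the upright projection. Releasing and rising.

Call:
move_arm:
  targets:
    - [[0.36, 0, 0, -2, 0, 0, 0], [0.42, 0, 0, -2, 0, 0, 0], [0.5, 0, 0, -2, 0, 0, 0], [0.6, 0, 0, -2, 0, 0, 0], [0.6, 0, 0, -2, 0, 0, 0], [0.6, 0, 0, -10, 0, 0, 0], [0.6, 0, 0, -25, 0, 0, 0], [0.6, 0, 0, -50, 0, 0, 0], [0.6, 0, 0, -75, 0, 0, 0], [0.6, 0, 0, -80, 0, 0, 0]]

```text
clock: 10.07
tool_pos: [0.5437, 0.0494, 0.238]
eef_rot: [0.641, 0.767, 0.002, 0.001]
contact_force: [0.5, 0.3, -1.0]
opening: 0.602
finger_force: 0.0
```

```bash
python3 - <<'E'
from h import *
where()
im,h=hsv("side");im2,h2=hsv("top")
cv2.imwrite("pics/g4.png",cv2.resize(im[100:280,200:400],(600,540),interpolation=2))
s,c,_=blob(cv2.inRange(h,(60,120,30),(90,255,255)),(290,130,340,190));print("cap",s,c)
to(P(-.31,.16));to(P(-.31,.032))
E
```

```text
t 10.075 s,l,z [-87.2   2.  238. ] F(u,v,z) [ 0.2  0.5 -1. ] open 0.602 ff 0.0
cap [310 160   9  11  82] [313.86585366 164.69512195]
shift mm [-222.5   -0.6   76.5] turn [ 0.1  0.  -0.1]
shift mm [-222.5   -0.8  204.5] turn [ 0.1  0.  -0.1]
```

View pics/g4.png

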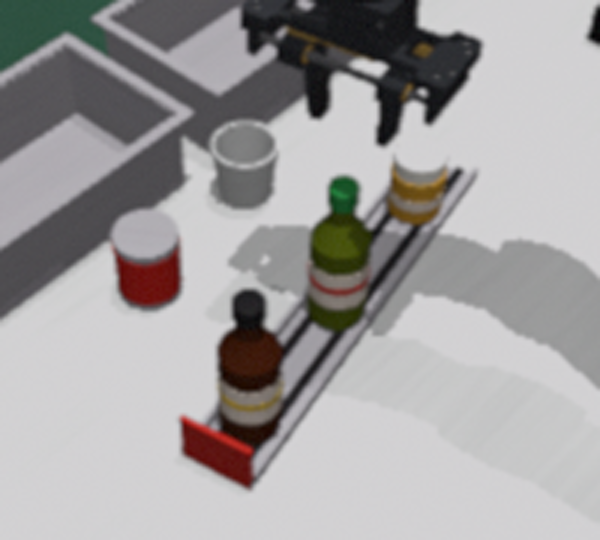

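The oil stands upright in the lane, cap at crop (343,190), with the vinegar and jar untouched. Next the gripper goes behind the jar.

Call:
move_arm:
  targets:
    - [[0.2, -20, 0, 0, 0, 0, 0], [0.2, -55, 0, 0, 0, 0, 0], [0.2, -95, 0, 0, 0, 0, 0], [0.2, -135, -0.5, 0, 0, 0, 0], [0.2, -170, -0.5, 0, 0, 0, 0], [0.2, -200, -0.5, 15, 0, 0, 0], [0.2, -218, -0.5, 40, 0, 0, 0], [0.2, -223, -0.5, 80, 0, 0, 0], [0.2, -223, -0.5, 110, 0, 0, 0], [0.2, -223, -0.5, 120, 0, 0, 0]]

```text
clock: 11.42
tool_pos: [0.5795, -0.172, 0.1129]
eef_rot: [0.641, 0.767, -0.002, -0.002]
contact_force: [-0.2, 0.2, 0.5]
opening: 0.2
finger_force: 0.0
```

Call:
move_arm:
  targets:
    - [[0.2, 0, 0, 20, 0, 0, 0], [0.2, 0, 0, 45, 0, 0, 0], [0.2, 0, 0, 65, 0, 0, 0], [0.2, 0, 0, 80, 0, 0, 0], [0.2, 0, 0, 85, 0, 0, 0], [0.2, 0, 0, 85, 0, 0, 0], [0.2, 0, 0, 85, 0, 0, 0]]

```text
clock: 12.3
tool_pos: [0.5824, -0.1706, 0.0314]
eef_rot: [0.641, 0.768, 0.0, 0.001]
contact_force: [-0.4, -0.2, 0.1]
opening: 0.198
finger_force: 0.0
```

```bash
python3 - <<'E'
from h import *
where();to(P(-.31,.032))
E
```

```text
t 12.3 s,l,z [-3.106e+02  3.000e-01  3.140e+01] F(u,v,z) [-0.2 -0.4  0.1] open 0.198 ff 0.0
shift mm [ 0.6 -0.3 -0.6] turn [ 0.1  0.  -0.1]
```

Call:
move_arm:
  targets:
    - [[0.2, 5, 0, 0, 0, 0, 0], [0.2, 10, 0, 0, 0, 0, 0], [0.2, 15, 0, 0, 0, 0, 0], [0.2, 19, 0, 0, 0, 0, 0], [0.2, 23, 0, 0, 0, 0, 0], [0.2, 27, 0, 0, 0, 0, 0], [0.2, 31, 0, 0, 0, 0, 0], [0.2, 35, 0, 0, 0, 0, 0], [0.2, 39, 0, 0, 0, 0, 0], [0.2, 43, 0, 0, 0, 0, 0]]

```text
clock: 13.55
tool_pos: [0.5741, -0.128, 0.0307]
eef_rot: [0.641, 0.768, -0.0, 0.0]
contact_force: [0.3, -2.1, 0.1]
opening: 0.199
finger_force: 0.7
```

Call:
move_arm:
  targets:
    - [[0.2, 4, 0, 0, 0, 0, 0], [0.2, 8, 0, 0, 0, 0, 0], [0.2, 12, 0, 0, 0, 0, 0], [0.2, 16, 0, 0, 0, 0, 0], [0.2, 20, 0, 0, 0, 0, 0], [0.2, 24, 0, 0, 0, 0, 0], [0.2, 28, 0, 0, 0, 0, 0], [0.2, 32, 0, 0, 0, 0, 0], [0.2, 36, 0, 0, 0, 0, 0], [0.2, 40, 0, 0, 0, 0, 0]]

```text
clock: 14.8
tool_pos: [0.5669, -0.0886, 0.0307]
eef_rot: [0.641, 0.768, -0.0, 0.0]
contact_force: [-0.1, -2.1, -0.5]
opening: 0.199
finger_force: 0.8
```

```bash
python3 - <<'E'
from h import *
where()
im,h=hsv("side")
cv2.imwrite("pics/g5.png",cv2.resize(im[100:280,200:400],(600,540),interpolation=2))
E
```

```text
t 14.8 s,l,z [-2.272e+02 -1.000e-01  3.070e+01] F(u,v,z) [-2.1 -0.5 -0.5] open 0.199 ff 0.7586960872868076
```

View pics/g5.png

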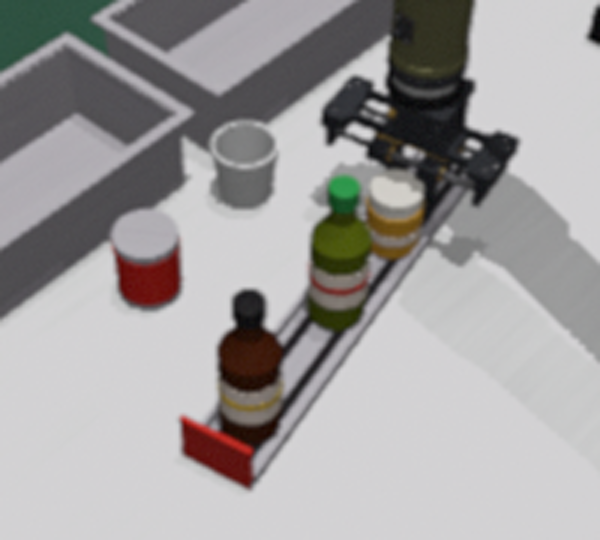

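The jar, upright, is sliding at 2.1 N and is close to the oil (crop (395,215) against (340,260)). The gripper body clears the oil. Continuing.

Call:
move_arm:
  targets:
    - [[0.2, 4, 0, 0, 0, 0, 0], [0.2, 8, 0, 0, 0, 0, 0], [0.2, 12, 0, 0, 0, 0, 0], [0.2, 16, 0, 0, 0, 0, 0], [0.2, 20, 0, 0, 0, 0, 0], [0.2, 24, 0, 0, 0, 0, 0], [0.2, 28, 0, 0, 0, 0, 0], [0.2, 32, 0, 0, 0, 0, 0], [0.2, 36, 0, 0, 0, 0, 0], [0.2, 40, 0, 0, 0, 0, 0]]

```text
clock: 16.1
tool_pos: [0.5598, -0.0492, 0.0307]
eef_rot: [0.641, 0.768, -0.0, 0.0]
contact_force: [0.5, -2.2, 0.2]
opening: 0.202
finger_force: 0.7
```

Call:
move_arm:
  targets:
    - [[0.2, 4, 0, 0, 0, 0, 0], [0.2, 8, 0, 0, 0, 0, 0], [0.2, 12, 0, 0, 0, 0, 0], [0.2, 16, 0, 0, 0, 0, 0], [0.2, 20, 0, 0, 0, 0, 0], [0.2, 24, 0, 0, 0, 0, 0], [0.2, 28, 0, 0, 0, 0, 0], [0.2, 32, 0, 0, 0, 0, 0], [0.2, 36, 0, 0, 0, 0, 0], [0.2, 40, 0, 0, 0, 0, 0]]

```text
clock: 17.35
tool_pos: [0.5527, -0.0099, 0.0307]
eef_rot: [0.641, 0.768, -0.0, 0.0]
contact_force: [1.3, -3.6, -0.5]
opening: 0.2
finger_force: 1.7
```

Call:
move_arm:
  targets:
    - [[0.2, 4, 0, 0, 0, 0, 0], [0.2, 8, 0, 0, 0, 0, 0], [0.2, 12, 0, 0, 0, 0, 0], [0.2, 16, 0, 0, 0, 0, 0], [0.2, 20, 0, 0, 0, 0, 0], [0.2, 24, 0, 0, 0, 0, 0], [0.2, 28, 0, 0, 0, 0, 0], [0.2, 32, 0, 0, 0, 0, 0], [0.2, 36, 0, 0, 0, 0, 0], [0.2, 40, 0, 0, 0, 0, 0]]

```text
clock: 18.6
tool_pos: [0.5455, 0.0295, 0.0307]
eef_rot: [0.641, 0.768, -0.0, 0.0]
contact_force: [0.1, -3.3, 0.2]
opening: 0.204
finger_force: 1.7
```

```bash
python3 - <<'E'
from h import *
where()
im,h=hsv("side")
cv2.imwrite("pics/g6.png",cv2.resize(im[100:280,200:400],(600,540),interpolation=2))
E
```

```text
t 18.6 s,l,z [-107.2    0.2   30.7] F(u,v,z) [-3.2 -0.5  0.2] open 0.204 ff 1.7284090560860932
```

View pics/g6.png

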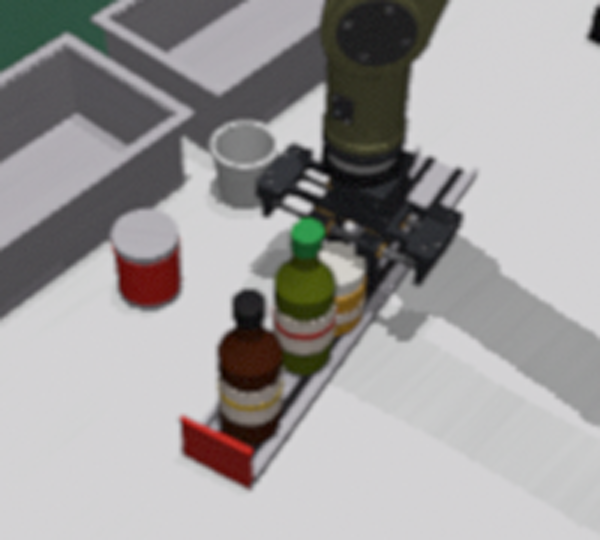

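Jar and oil move together, upright, at 3.2 N, with the oil cap at crop (308,240). The vinegar bottle, cap at (249,308), is not reached yet. About 58 mm to go.

Call:
move_arm:
  targets:
    - [[0.2, 4, 0, 0, 0, 0, 0], [0.2, 8, 0, 0, 0, 0, 0], [0.2, 12, 0, 0, 0, 0, 0], [0.2, 16, 0, 0, 0, 0, 0], [0.2, 20, 0, 0, 0, 0, 0], [0.2, 24, 0, 0, 0, 0, 0], [0.2, 28, 0, 0, 0, 0, 0], [0.2, 32, 0, 0, 0, 0, 0], [0.2, 35, 0, 0, 0, 0, 0], [0.2, 38, 0, 0, 0, 0, 0]]

```text
clock: 19.9
tool_pos: [0.5388, 0.0663, 0.0307]
eef_rot: [0.641, 0.767, -0.0, 0.0]
contact_force: [1.4, -5.7, -0.0]
opening: 0.197
finger_force: 2.8
```

Call:
move_arm:
  targets:
    - [[0.2, 2, 0, 0, 0, 0, 0], [0.2, 4, 0, 0, 0, 0, 0], [0.2, 6, 0, 0, 0, 0, 0], [0.2, 8, 0, 0, 0, 0, 0], [0.2, 10, 0, 0, 0, 0, 0], [0.2, 11, 0, 0, 0, 0, 0], [0.2, 12, 0, 0, 0, 0, 0], [0.2, 13, 0, 0, 0, 0, 0], [0.2, 14, 0, 0, 0, 0, 0], [0.2, 15, 0, 0, 0, 0, 0]]

```text
clock: 21.15
tool_pos: [0.5359, 0.0797, 0.0307]
eef_rot: [0.641, 0.767, -0.001, 0.001]
contact_force: [0.9, -6.8, -0.7]
opening: 0.199
finger_force: 3.0
```

Call:
move_arm:
  targets:
    - [[0.2, 1, 0, 0, 0, 0, 0], [0.2, 2, 0, 0, 0, 0, 0], [0.2, 3, 0, 0, 0, 0, 0], [0.2, 4, 0, 0, 0, 0, 0], [0.2, 5, 0, 0, 0, 0, 0]]

```text
clock: 21.78
tool_pos: [0.5348, 0.0841, 0.0307]
eef_rot: [0.642, 0.767, -0.002, 0.001]
contact_force: [-0.1, -6.2, 1.2]
opening: 0.2
finger_force: 3.3
```

```bash
python3 - <<'E'
from h import *
where()
E
```

```text
t 21.775 s,l,z [-51.5  -0.5  30.7] F(u,v,z) [-6.  -1.3  1.2] open 0.2 ff 3.3222202969773207
```

Call:
move_arm:
  targets:
    - [[0.2, 1, 0, 0, 0, 0, 0], [0.2, 2, 0, 0, 0, 0, 0], [0.2, 3, 0, 0, 0, 0, 0]]

```text
clock: 22.15
tool_pos: [0.5343, 0.0871, 0.0307]
eef_rot: [0.642, 0.767, -0.002, 0.001]
contact_force: [0.2, -5.9, 1.3]
opening: 0.202
finger_force: 3.4
```

```bash
python3 - <<'E'
from h import *
where()
E
```

```text
t 22.15 s,l,z [-48.5  -0.5  30.7] F(u,v,z) [-5.8 -0.9  1.3] open 0.202 ff 3.3636759768705815
```

Call:
move_arm:
  targets:
    - [[0.2, 1, 0, 0, 0, 0, 0], [0.2, 2, 0, 0, 0, 0, 0], [0.2, 3, 0, 0, 0, 0, 0]]

```text
clock: 22.52
tool_pos: [0.5337, 0.09, 0.0307]
eef_rot: [0.642, 0.767, -0.002, 0.001]
contact_force: [1.1, -7.5, 2.1]
opening: 0.197
finger_force: 3.4
```

```bash
python3 - <<'E'
from h import *
where()
im,h=hsv("top")
s,c,_=blob(cv2.inRange(h,(0,0,0),(180,255,60)),(235,225,280,275));print("vin dark",s,c, "expected cap if at stop", proj("top",P(.1335-.029,.177)))
E
```

```text
t 22.525 s,l,z [-45.6  -0.6  30.7] F(u,v,z) [-7.5 -0.3  2.1] open 0.197 ff 3.417096442426555
vin dark [240 239  28  26 209] [256.09569378 249.22966507] expected cap if at stop [251.93982693 251.66521503]
```

Call:
move_arm:
  targets:
    - [[0.2, 1, 0, 0, 0, 0, 0], [0.2, 2, 0, 0, 0, 0, 0], [0.2, 2, 0, 0, 0, 0, 0]]

```text
clock: 22.95
tool_pos: [0.5333, 0.0922, 0.0307]
eef_rot: [0.641, 0.767, -0.002, 0.001]
contact_force: [0.1, -5.9, 2.7]
opening: 0.204
finger_force: 3.2
```

```bash
python3 - <<'E'
from h import *
where()
E
```

```text
t 22.95 s,l,z [-43.3  -0.6  30.7] F(u,v,z) [-5.8 -1.   2.7] open 0.204 ff 3.2361773983575404
```

```bash
cat > m.py <<'E'
from h import *
def lane(n,uv,z):
    d=ray(n,uv,z)-B0;return (1e3*np.array([d@u,d@v])).round(1)
where()
im,h=hsv("top");ims,hs=hsv("side")
for n,H,box in(("top",h,(260,220,330,270)),("side",hs,(255,140,330,240))):
    s,c,_=blob(cv2.inRange(H,(60,120,20),(90,255,255)),box);print(n,"green cap",s[:4],lane(n,c,.177 if n=="top" else .166))
s,c,_=blob(cv2.inRange(hs,(0,0,0),(180,255,45)),(255,180,300,225));print("side vin blk",s,c.round(1))
k=im[225:280,225:290];k=cv2.resize(cv2.cvtColor(k,6),None,fx=4,fy=4,interpolation=2)
print("vin hough",[(225+c[0]/4,225+c[1]/4,c[2]/4,lane("top",(225+c[0]/4,225+c[1]/4),.177)) for c in cv2.HoughCircles(k,3,1,200,param1=80,param2=8,minRadius=26,maxRadius=34)[0]] if 1 else 0)
for n,H,box in(("top",h,(225,225,260,290)),("side",hs,(250,225,300,270))):
    s,c,ct=blob(cv2.inRange(H,(0,120,50),(10,255,255)),box);b=cv2.boxPoints(cv2.minAreaRect(ct));print(n,"stop",b.round(1).tolist(),[lane(n,p,.06).tolist() for p in b])
E
python3 m.py
```

```text
t 22.95 s,l,z [-43.3  -0.6  30.7] F(u,v,z) [-5.8 -1.   2.7] open 0.204 ff 3.2361773983575404
top green cap [272 238  15  15] [50.3  2.2]
side green cap [284 187  12  14] [48.1  0.9]
side vin blk [271 204  12  17 158] [276.7 212. ]
vin hough [(np.float32(279.125), np.float32(245.875), np.float32(7.325), array([49.8,  1.2]))]
top stop [[234.3000030517578, 240.3000030517578], [237.0, 239.8000030517578], [243.3000030517578, 271.70001220703125], [240.6999969482422, 272.29998779296875]] [[143.4, 33.4], [137.3, 33.5], [136.2, -37.7], [142.2, -37.8]]
side stop [[256.1000061035156, 249.39999389648438], [261.5, 238.0], [287.6000061035156, 250.10000610351562], [282.29998779296875, 261.6000061035156]] [[176.0, 20.5], [138.5, 29.3], [134.6, -49.4], [171.3, -56.5]]
```

Call:
move_arm:
  targets:
    - [[0.2, 1, 0, 0, 0, 0, 0], [0.2, 2, 0, 0, 0, 0, 0], [0.2, 2, 0, 0, 0, 0, 0]]

```text
clock: 23.42
tool_pos: [0.5329, 0.0936, 0.0307]
eef_rot: [0.642, 0.767, -0.002, 0.001]
contact_force: [0.2, -8.4, 1.3]
opening: 0.197
finger_force: 3.6
```

```bash
python3 m.py|head -3
```

```text
t 23.425 s,l,z [-41.9  -0.6  30.7] F(u,v,z) [-8.3 -1.4  1.3] open 0.197 ff 3.6183402116876096
top green cap [271 239  15  15] [51.8  2.2]
side green cap [284 187  11  15] [49.8  0.5]
```

Call:
move_arm:
  targets:
    - [[0.2, 1, 0, 0, 0, 0, 0], [0.2, 2, 0, 0, 0, 0, 0], [0.2, 2, 0, 0, 0, 0, 0]]

```text
clock: 23.9
tool_pos: [0.5328, 0.0937, 0.0307]
eef_rot: [0.642, 0.767, -0.003, 0.002]
contact_force: [1.1, -10.6, 2.2]
opening: 0.197
finger_force: 5.0
```

```bash
python3 m.py|head -3
```

```text
t 23.9 s,l,z [-41.8  -0.7  30.7] F(u,v,z) [-10.6  -0.8   2.2] open 0.197 ff 5.008872225880623
top green cap [271 239  15  14] [51.9  2.4]
side green cap [284 188  11  14] [50.2  0.4]
```

The row is against the stop: force is rising with no motion. A little more firmness, then a slow retreat.

Call:
move_arm:
  targets:
    - [[0.2, 1, 0, 0, 0, 0, 0], [0.2, 3, 0, 0, 0, 0, 0], [0.2, 3, 0, 0, 0, 0, 0], [0.2, 3, 0, 0, 0, 0, 0]]

```text
clock: 24.5
tool_pos: [0.5326, 0.0938, 0.0307]
eef_rot: [0.643, 0.766, -0.005, 0.003]
contact_force: [2.3, -15.5, 2.9]
opening: 0.196
finger_force: 7.1
```

Call:
move_arm:
  targets:
    - [[0.2, -1, 0, 0, 0, 0, 0], [0.2, -3, 0, 0, 0, 0, 0], [0.2, -5, 0, 0, 0, 0, 0], [0.2, -8, 0, 0, 0, 0, 0], [0.2, -12, 0, 0, 0, 0, 0], [0.2, -20, 0, 0, 0, 0, 0], [0.2, -35, 0, 0, 0, 0, 0], [0.2, -60, 0, 0, 0, 0, 0], [0.2, -90, 0, -20, 0, 0, 0], [0.2, -120, 0, -60, 0, 0, 0]]

```text
clock: 25.75
tool_pos: [0.5531, -0.019, 0.0902]
eef_rot: [0.641, 0.767, -0.001, -0.001]
contact_force: [0.6, -0.2, -0.3]
opening: 0.194
finger_force: 0.0
```

Call:
move_arm:
  targets:
    - [[0.2, -40, 0, -40, 0, 0, 0], [0.2, -90, 0, -80, 0, 0, 0], [0.2, -140, 0, -110, 0, 0, 0], [0.2, -170, 0, -120, 0, 0, 0], [0.2, -170, 0, -120, 0, 0, 0]]

```text
clock: 26.38
tool_pos: [0.5841, -0.1891, 0.2112]
eef_rot: [0.644, 0.765, -0.0, 0.001]
contact_force: [0.1, 1.1, -0.3]
opening: 0.199
finger_force: 0.0
```

```bash
cat >> m.py <<'E'
s,c,ct=blob(cv2.inRange(h,(0,0,150),(180,70,255)),(285,215,330,255));print("jar",s,lane("top",cv2.minEnclosingCircle(ct)[0],.082),cv2.minEnclosingCircle(ct)[1])
for nm,s0 in(("vin",107.5),("oil",49.5),("jar",-8.5)):print(nm,[proj(n,P(s0/1e3,.082 if nm=="jar" else .177)).round(1).tolist() for n in("top","side")])
def mad(b): x0,y0,x1,y1=b;return
g=cv2.inRange(h,(0,0,0),(180,255,50))[225:280,225:272];print("dark top cols",np.nonzero(g.sum(0))[0][[0,-1]]+225)
gs=cv2.inRange(hs,(0,0,0),(180,255,35));s,c,_=blob(gs,(255,185,300,225));print("vin cap side",s,lane("side",c,.166))
E
python3 m.py
```

```text
t 26.375 s,l,z [-329.1   -1.3  211.2] F(u,v,z) [ 1.   0.3 -0.3] open 0.199 ff 0.0
top green cap [271 239  15  14] [51.9  2.4]
side green cap [284 189   9  13] [52.9  0.7]
side vin blk [269 204  13  18 160] [276.4 212.9]
vin hough [(np.float32(278.375), np.float32(245.875), np.float32(7.15), array([51.3,  1.5]))]
top stop [[237.60000610351562, 258.1000061035156], [240.3000030517578, 257.5], [243.1999969482422, 271.79998779296875], [240.5, 272.29998779296875]] [[143.2, -6.1], [137.2, -6.1], [136.7, -37.7], [142.7, -37.8]]
side stop [[256.1000061035156, 249.39999389648438], [261.5, 238.0], [287.6000061035156, 250.10000610351562], [282.29998779296875, 261.6000061035156]] [[176.0, 20.5], [138.5, 29.3], [134.6, -49.4], [171.3, -56.5]]
jar [285 215  45  21 695] [-19.7  42.1] 23.086891174316406
vin [[250.4, 251.9], [276.4, 206.3]]
oil [[279.4, 246.5], [289.0, 191.3]]
jar [[305.6, 242.2], [300.0, 201.2]]
dark top cols [239 270]
vin cap side [271 205  11  16 105] [119.2  -6.8]
```

```bash
python3 - <<'E' 
from m import lane
from h import *
im,h=hsv("top")
def hough(b,rmin,rmax,z):
    x0,y0,x1,y1=b;k=cv2.resize(cv2.cvtColor(im[y0:y1,x0:x1],6),None,fx=6,fy=6,interpolation=2)
    c=cv2.HoughCircles(cv2.GaussianBlur(k,(7,7),0),3,1,400,param1=60,param2=6,minRadius=int(rmin*6),maxRadius=int(rmax*6))
    c=c[0][0];p=(x0+c[0]/6,y0+c[1]/6);return np.round(p,1),c[2]/6,lane("top",p,z)
print("vin cap",hough((238,238,264,266),6,9,.177))
print("vin body",hough((235,230,275,270),13,16.5,.112))
print("oil cap",hough((266,233,292,260),6,9,.177))
print("jar lid",hough((285,222,325,262),10.5,14,.082))
for y in(236,240,244,248,252): print(y,[tuple(int(q) for q in h[y,x]) for x in range(290,326,3)])
E
```

```text
t 26.475 s,l,z [-323.9   -0.9  210.2] F(u,v,z) [ 0.2 -0.2 -0.5] open 0.203 ff 0.0
top green cap [271 239  15  14] [52.   2.4]
side green cap [284 189   9  13] [53.1  0.7]
side vin blk [269 204  13  18 159] [276.4 212.8]
vin hough [(np.float32(278.125), np.float32(245.625), np.float32(7.1), array([51.7,  2.1]))]
top stop [[234.1999969482422, 241.1999969482422], [236.6999969482422, 240.60000610351562], [243.1999969482422, 271.79998779296875], [240.6999969482422, 272.29998779296875]] [[143.8, 31.7], [138.2, 31.8], [136.6, -37.7], [142.2, -37.8]]
side stop [[256.20001220703125, 248.60000610351562], [261.79998779296875, 237.39999389648438], [287.3999938964844, 250.1999969482422], [281.79998779296875, 261.3999938964844]] [[173.8, 21.8], [136.6, 29.6], [135.0, -49.1], [171.4, -55.2]]
jar [285 215  45  21 698] [-19.7  42.1] 23.086891174316406
vin [[250.4, 251.9], [276.4, 206.3]]
oil [[279.4, 246.5], [289.0, 191.3]]
jar [[305.6, 242.2], [300.0, 201.2]]
dark top cols [239 265]
vin cap side [271 205  11  16 106] [118.7  -7. ]
vin cap (array([254.2, 246.9], dtype=float32), np.float32(8.016666), 
[... 559 characters left out ...]
191), (108, 13, 191), (116, 11, 186), (105, 14, 184), (111, 14, 188), (101, 11, 186), (30, 13, 172), (101, 11, 185), (111, 10, 186)]
244 [(38, 72, 53), (111, 10, 172), (116, 11, 186), (110, 12, 191), (100, 8, 182), (107, 10, 184), (90, 11, 185), (100, 8, 185), (108, 7, 187), (26, 12, 145), (103, 12, 189), (109, 14, 144)]
248 [(41, 84, 61), (17, 77, 122), (124, 10, 185), (110, 12, 185), (116, 10, 185), (120, 7, 183), (103, 12, 186), (111, 10, 184), (113, 16, 192), (15, 36, 70), (120, 23, 56), (120, 15, 69)]
252 [(23, 59, 52), (120, 5, 50), (22, 66, 128), (117, 12, 188), (126, 7, 184), (107, 13, 182), (107, 10, 186), (113, 16, 189), (5, 10, 161), (108, 13, 191), (103, 12, 187), (107, 10, 187)]
```

Body centres along the lane are at 110, 51.5 and −6.6 mm, so the spacings of 58.7 and 58.1 mm match touching 58 mm bodies. The vinegar is against the stop and the arm is clear.

```bash
python3 -c "
from plant import r
print(r.finish_job())"
```

```text
the job is handed in; nothing more can be done
None
```

The job is handed in: the oil bottle stands upright between the vinegar and the jar, and by camera measurement the row touches, with the vinegar against the red stop.

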